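# Shut off the air to the belt grinder

### The arm

A 6-joint arm with a two-finger parallel gripper is mounted at the origin on the work surface. World frame = base frame: x ahead of the robot, y to its left, z up, the work surface at z = 0. Lengths are in m, angles in rad, forces in N, time in s.
With the tool pointing down it reaches from about 0.4 to 0.825 m from the base axis. Payload 7 kg.
Tool frame: the origin (TCP) lies midway between the tips of the shut fingers; the grasp point (between the pads) lies 19 mm behind it; z points along the fingers, x is the direction in which the jaws open and shut, and the axes are right-handed (so a half turn about z gives the same grasp; the last joint's range is limited). The gripper opens to 88 mm and grips with 3 to 60 N. Pads are 19 mm wide; open, the fingers measure 130 mm over their backs; the gripper's body (78 mm by 193 mm) begins 47 mm behind the grasp point.
Start: joints at [-0.869, 0.359, 0.012, 0, -1.224, -0.288], TCP at [0.271, -0.618, 0.2] pointing down, gripper open.
Joint ranges: [-3.07, 3.07], [-1.43, 2.12], [-1.02, 1.25], [-3.03, 1.67], [-3.05, -0], [-3.03, 3.03]. Speed limits (rad/s): [2.39, 2.39, 3.01, 3.14, 3.14, 3.14].

### API

Orientations are given as [roll, pitch, yaw] about the fixed x, y, z axes, in that order (R = Rz(yaw) Ry(pitch) Rx(roll)).
In Python, from station import arm, viewer, ticket gives the robot as it stands. The module is installed in compiled form; this text tells all that it offers.
- The arm moves only by the tool step_arm, never from a script. Its argument "targets" is a list of rows, each a list of 3 entries, a list of its own where there are three numbers: the shift along the tool's x, y, z in m, then the turn, a rotation vector about the tool's x, y, z in degrees, then the opening, from -1 (shut) to 1 (fully open), so that 0 is half open. A call has exactly 8 rows; each row shifts and turns the commanded pose from where the row before left it, along the tool's axes as they then stand; what a row does not reach is not made up. A row lasts 1/10 s, in which the tool goes at most 50 mm and 8.59 degrees, less where a joint would pass 70% of its speed; a pose out of reach is approached as far as the arm can. A call is refused whole if a number of a shift passes 0.05 or a number of a turn 8.59, either way. A call with a gripper value outside its range is refused whole. The fingers move at their own pace and stop on an object; "grip_force" is the grip in N (left out, the last holds). Time passes only in rows, so rows that do not move let the fingers close, or fill a call up. It gives the time, the measured TCP pose, the force and the opening at its end, in the units of the state.
- arm.get_state(): the state, without advancing time (a new reading comes with each control period).
- viewer.grab_frame(name): name is "scene" or "top"; returns (picture, depth): 480x640x3 uint8, red, green, blue; 480x640 float32, m along the optical axis (not along the pixel's ray), 0 where there is no reading.
- viewer.calibration(name): a dict with "fov_y" (degrees; the focal length in pixels is half the picture's height over the tangent of half this angle, whatever the lens; pixels are square), "cx", "cy" (the principal point, pixels), "distortion" ([k1, k2, p1, p2, k3] as OpenCV has them; the pictures are not rectified), "world_to_cam" (4x4, takes a point from world to camera coordinates). Camera axes: x right, y up, looking along -z (the intrinsics and any distortion apply to the point x, -y, -z); pixel columns grow to the right and rows downward; lengths in m; the calibration is good to about 2 mm. A picture is of the moment at which its call begins. calibration takes no time and is no camera call.
- ticket.job_done(): hands the job in, once; it reports no verdict.
The state is a dict: "t": time; "q": joint angles; "qd": joint speeds; "joint_efforts": joint torques, N m; "eef_pos": TCP position; "ee_rot": TCP orientation; "force": force on the tool from outside, world axes, zero at the start; "moment": the same for the moment, N m; "width": finger opening in m.
Only numpy, scipy, OpenCV 4.12 (cv2) and the standard library are available. Lean on these libraries where they do the work, as an engineer would, in place of code of your own. Each camera call takes 0.05 s, during which the arm holds its last target.

### The job

Push the loose cover plate of the bench-top air box back off the valve well, as far as it goes towards the end stop on the deck, then push the marked valve handle (the one that ends in a round disc) a quarter turn until it is fully shut, and come away. Only push with the fingertips: do not lift the cover or pick anything up. Leave the plain valve handle and the things lying around as they are.

Things in the scene. Friction and masses are not known exactly. Their poses are not given: they have to be found in the camera images.
- air_box: Grey steel box fixed to the bench, 350 (x) x 320 (y) x 82 mm high; origin: centre of its underside; its -x side faces the robot (yaw within 0.3 rad). Its side walls (25 mm thick, tops 70 mm high, full length) are rails on which the cover slides along x; guide lips on their outer edges rise to 82 mm. Front wall 10 mm thick, top 68 mm high. Stop lip at x +171 mm.
- well (a point): Centre of the floor (4 mm above the bench) of the open well in the near half of the box, inside 160 (x) x 270 (y) mm. In it two quarter-turn valves side by side, pivots at x -40, y -70 and y +45 mm in the box frame; either valve may be in either place. Their pipes run along x below the handles, tops at most 36 mm above the bench.
- deck (a point): Centre of the closed deck (flat top, 68 mm above the bench) that forms the far half of the box, 180 mm along x; the cover is pushed over it.
- cover: Loose aluminium plate 165 (x) x 295 (y) x 5 mm, 0.3 to 0.6 kg, on the rails between the guide lips (2.5 mm play each side), hiding both valves. Origin: centre of its underside, 70 mm above the bench; axes as air_box. Starts at x -83 to -65 mm in the box frame, slides to +x and meets the stop at about +88 mm. Needs about 1 to 5 N.
- cover_flange (a point): Middle of the near (-x) face of the cover's upright flange, 88 mm above the bench. The flange stands across the cover to be pushed: 120 mm wide (y), 6 mm thick (x), 50 mm to the -x side of the cover's centre, top 101 mm above the bench.
- marked_handle (a joint): Angle of the marked valve's handle, rad: 0 = fully open (handle points to the box's -x side, along the pipe), grows clockwise seen from above, 1.571 = fully shut against its stop (points to the box's +y side, across the pipe). Starts between 0 and 0.25. Stiff: needs about 0.14 N m and stays where it is left.
- marked_pivot (a point): Turning axis (vertical) of the marked handle, at the handle's mid height, 51 mm above the bench.
- marked_tip (a point): Centre of the round disc, 36 mm in diameter, at the end of the marked handle, 64 mm from the pivot. This disc is the mark. The handle is a plain steel bar 16 mm wide and 85 mm long (reaching 80 mm past the pivot); bar and disc span 42 to 60 mm above the bench.
- plain_handle (a joint): Angle of the other valve's handle, same meaning as marked_handle; starts between 0 and 0.25; must stay as it is.
- plain_tip (a point): Point on the plain handle 64 mm from its pivot, 51 mm above the bench. Same steel bar (16 mm wide, 80 mm past the pivot) but straight, without a disc.
- tin: Bystander: closed tin, 68 mm diameter, 85 mm high, standing on the bench on the +y side of the box; origin at the centre of its underside.
- offcut: Bystander: wooden offcut, 130 x 45 x 32 mm, lying on the bench on the -y side of the box; origin at the centre of its underside.
- screwdriver: Bystander: screwdriver 190 mm long, lying on the bench on the -y side of the box; origin on the bench under it.

How it is judged:
On the way, in this order (a step that is already met when the one before it is completed fails the run):
1. the cover is pushed back clear of both handles, still lying on its rails (x of cover in the frame of air_box above 0.06 m and height (world z) of cover below 0.078 m), for 0.2 s.
2. the marked handle is pushed shut (value of joint marked_handle above 1.45 rad), for 0.2 s.
At the end, for the whole second after the job is handed in: The cover lies flat on its rails, at rest, with its centre more than 60 mm to the far side of the box's centre (off the handles); the marked handle is within 0.12 rad of fully shut; the plain handle's tip has moved less than 15 mm and each bystander less than 30 mm (all of step 1 and value of joint marked_handle above 1.45 rad and angle between cover's own z axis and vertical below 0.05 rad and linear speed of cover below 0.01 m/s and distance of plain_tip from where it was at the start of the episode below 0.015 m and distance of each of tin, offcut, screwdriver from where it was at the start of the episode below 0.03 m); the robot touches nothing.
It fails at once if the cover is lifted or tipped off its rails (height (world z) of cover above 0.08 m or angle between cover's own z axis and vertical above 0.1 rad).
It fails at once if the plain handle is turned (distance of plain_tip from where it was at the start of the episode above 0.015 m).
It fails at once if a bystander is moved or picked up (distance of any of tin, offcut, screwdriver from where it was at the start of the episode above 0.03 m).
It also fails if it takes over 51 s, if anything falls off the work surface, if the arm or the gripper's body presses on something with over 40 N, if the wrist force passes 120 N, or if a joint passes its speed limit or range.

## Working session

There is one attempt and no reset: what is moved stays moved. The work goes in short steps, Python scripts to look and compute and a tool call to move; the robot and the scene stay as the last step left them, time stands still between calls to the robot, and variables do not carry over. Pictures are saved under pics/ and viewed, and the job is handed in when it is done.

Besides the shell and the picture viewer there is one more tool, called after ">>>" in YAML: its name, and indented under it one key for each argument. step_arm: Moves the arm, as the interface text tells. Its arguments: {"type":"object","properties":{"targets":{"type":"array"},"grip_force":{"type":"number"}},"required":["targets"]}

```bash
mkdir -p pics; cat > h.py <<'E'
import numpy as np, cv2
from station import arm, viewer, ticket
def grab(n,f=None):
    p,d=viewer.grab_frame(n); 
    if f: cv2.imwrite('pics/'+f+'.png',p[:,:,::-1])
    np.savez(''+(f or 'last')+'.npz',p=p,d=d)
    return p,d
def KD(n):
    c=viewer.calibration(n); f=240/np.tan(np.radians(c['fov_y'])/2)
    return np.array([[f,0,c['cx']],[0,f,c['cy']],[0,0,1]]),np.array(c['distortion'],float),np.array(c['world_to_cam'])
def rays(n,uv):
    K,D,W=KD(n); q=cv2.undistortPoints(np.array(uv,float).reshape(-1,1,2),K,D)[:,0]
    R=W[:3,:3]; o=-R.T@W[:3,3]
    d=np.c_[q[:,0],-q[:,1],-np.ones(len(q))]@R
    return o,d
def atz(n,uv,z):
    o,d=rays(n,uv); z=np.broadcast_to(z,len(d)); return o+d*((z-o[2])/d[:,2])[:,None]
def dep(n,uv,dm):
    o,d=rays(n,uv); uv=np.array(uv).astype(int).reshape(-1,2); return o+d*dm[uv[:,1],uv[:,0]][:,None]
def proj(n,P):
    K,D,W=KD(n); P=np.array(P,float).reshape(-1,3); c=P@W[:3,:3].T+W[:3,3]
    c=c*[1,-1,-1]; return cv2.projectPoints(c.reshape(-1,1,3),np.zeros(3),np.zeros(3),K,D)[0][:,0]
E
python3 - <<'E'
from h import *
np.set_printoptions(precision=4,suppress=True)
grab('scene','s0');grab('top','t0')
s=arm.get_state();print(s)
for n in('scene','top'):
    K,D,W=KD(n);print(n,K[0],D,-W[:3,:3].T@W[:3,3])
E
```

```text
{'t': 0.1, 'q': array([-0.8689,  0.3593,  0.0112, -0.0003, -1.2241, -0.2881]), 'qd': array([ 0.0002, -0.    ,  0.0016,  0.0011,  0.0002, -0.0012]), 'joint_efforts': array([ -0.0017, -58.4164,  29.3751,   7.0156,   0.0102,  -0.    ]), 'eef_pos': array([ 0.2712, -0.6176,  0.1987]), 'ee_rot': array([-3.1414, -0.0015,  1.9845]), 'force': array([ 0.6428,  0.475 , -0.3181]), 'moment': array([0.029 , 0.021 , 0.0239]), 'width': 0.087569506983571}
scene [534.0098   0.     328.5529] [-0.0376  0.      0.      0.      0.    ] [ 1.2651 -0.3037  0.6931]
top [599.6399   0.     311.6592] [0.0429 0.     0.     0.     0.    ] [0.2882 0.0287 1.2667]
```

View pics/s0.png

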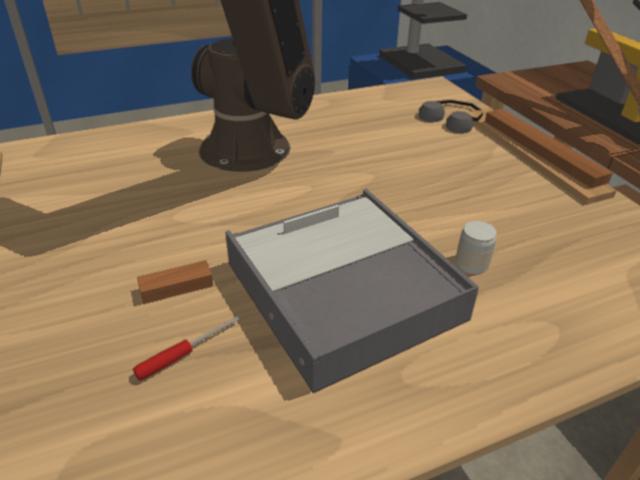

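View pics/t0.png

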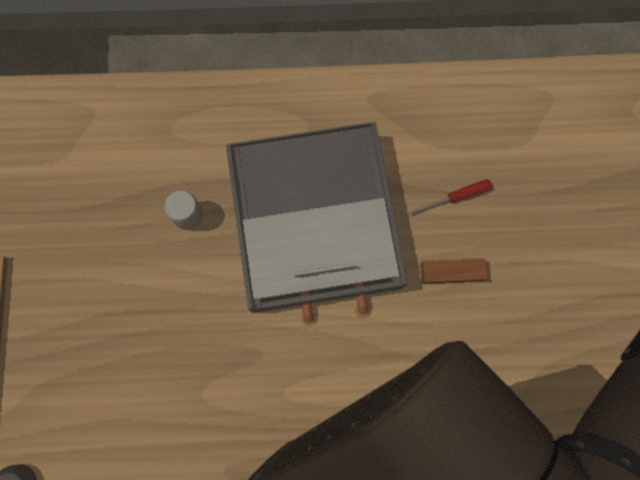

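The top view shows the box with its corners at about (229,146), (376,124), (404,287) and (250,309). The cover is on the near half, the flange is a dark line from (296,275) to (359,268), and the tin is on the left. The offcut and screwdriver are on the right. I'll enlarge the view to measure.

```bash
python3 - <<'E'
from h import *
p=np.load('t0.npz')['p']
c=p[110:330,215:420,::-1]; c=cv2.resize(c,None,fx=2.7,fy=2.7,interpolation=cv2.INTER_CUBIC); c=cv2.convertScaleAbs(c,alpha=1.7); cv2.imwrite('pics/t0c.png',c); print(c.shape)
E
```

```text
(594, 554, 3)
```

View pics/t0c.png

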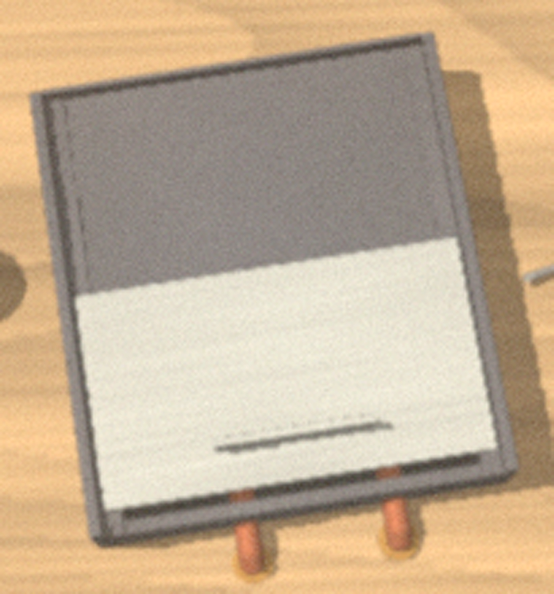

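```bash
cat > box.py <<'E'
from h import *
def bw(pose,P):
    x,y,a=pose; P=np.array(P,float).reshape(-1,3); c,s=np.cos(a),np.sin(a)
    return np.c_[x+c*P[:,0]-s*P[:,1],y+s*P[:,0]+c*P[:,1],P[:,2]]
E
python3 - <<'E'
from box import *
from scipy.optimize import least_squares
np.set_printoptions(precision=4,suppress=True)
z=np.load('t0.npz');p=z['p'];d=z['d']
uv=np.array([[32,95],[432,35],[516,470],[97,538]])/2.7+[215,110]
W=atz('top',uv,.082);print(W)
for a,b in((0,1),(1,2),(2,3),(3,0)):print(np.linalg.norm(W[a]-W[b]))
M=np.array([[.175,.16,.082],[.175,-.16,.082],[-.175,-.16,.082],[-.175,.16,.082]])
r=least_squares(lambda q:(bw(q,M)-W)[:,:2].ravel(),[.5,0,0]);print(r.x,r.fun)
# flange ends at z .101 
for n in(('top',[[217,449],[392,427]]),):
    q=np.array(n[1])/2.7+[215,110];print(atz('top',q,.101))
q=r.x
c=p[110:330,215:420,::-1]; c=cv2.resize(c,None,fx=2.7,fy=2.7,interpolation=cv2.INTER_CUBIC);c=cv2.convertScaleAbs(c,alpha=1.7)
def poly(P,col):
    u=(proj('top',bw(q,P))-[215,110])*2.7
    cv2.polylines(c,[u.astype(np.int32)],True,col,1)
poly(M,(0,0,255));B=M.copy();B[:,2]=0;poly(B,(0,255,0))
cv2.imwrite('pics/t0d.png',c)
s=np.load('s0.npz')['p'][:,:,::-1].copy()
for P in(M,B):
    cv2.polylines(s,[proj('scene',bw(q,P)).astype(np.int32)],True,(0,0,255),1)
s=cv2.resize(s[170:400,200:500],None,fx=2.6,fy=2.6);cv2.imwrite('pics/s0d.png',s)
E
```

```text
[[ 0.7556  0.1967  0.082 ]
 [ 0.7936 -0.116   0.082 ]
 [ 0.4498 -0.1578  0.082 ]
 [ 0.4109  0.1508  0.082 ]]
0.31499682406157775
0.34636716948416474
0.3110812475209949
0.3477398503501279
[0.6024 0.0185 0.1251] [ 0.0005  0.0023  0.0024 -0.0025 -0.001  -0.0043 -0.002   0.0045]
[[ 0.4702  0.0609  0.101 ]
 [ 0.4818 -0.067   0.101 ]]
```

View pics/t0d.png

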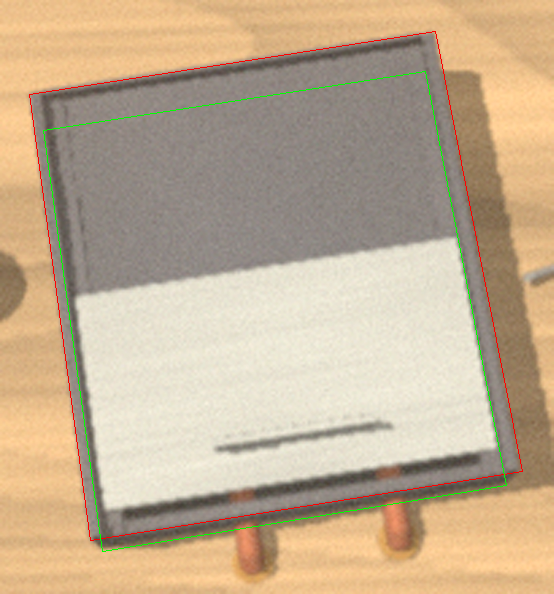

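View pics/s0d.png

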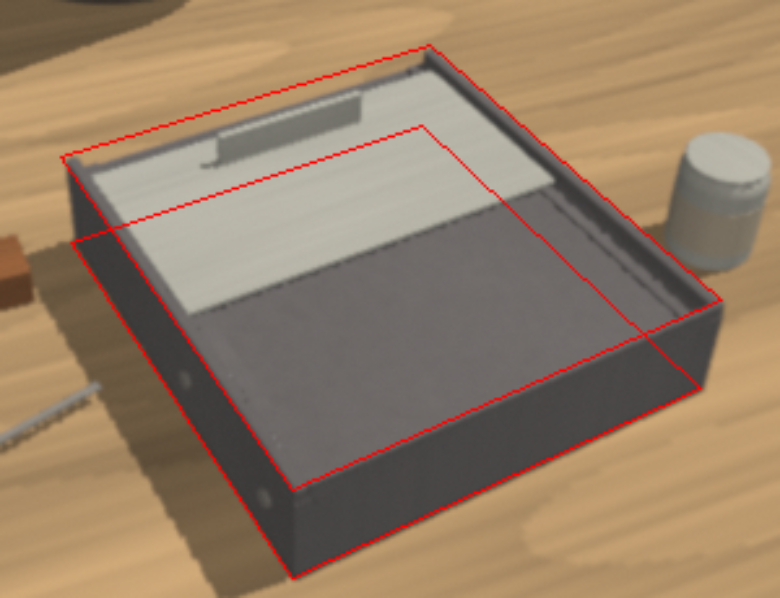

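The overlay fits both views, giving a box pose of about (0.602, 0.0185) with yaw 0.125. The cover is at x ≈ -0.077 in the box frame. First I'll shut the gripper and line the jaws up across the box.

```bash
cat > plan.py <<'E'
from box import *
from scipy.spatial.transform import Rotation as Ro
np.set_printoptions(precision=4,suppress=True)
BOX=(.6024,.0185,.1251)
def rel(target_box,ang=0.0):
    """tool-frame shift & turn; ang: tool x yaw rel. to box +y"""
    s=arm.get_state();R=Ro.from_euler('xyz',s['ee_rot']); p=np.array(s['eef_pos'])
    T=bw(BOX,target_box)[0]
    Rt=Ro.from_euler('xyz',[np.pi,0,BOX[2]+np.pi/2+ang])
    c,sn=np.cos(BOX[2]),np.sin(BOX[2]);d=p-np.array([BOX[0],BOX[1],0])
    print('t',s['t'],'box TCP',np.array([c*d[0]+sn*d[1],-sn*d[0]+c*d[1],d[2]]),'w',s['width'],'F',s['force'],'M',s['moment'])
    print('turn deg',np.degrees((R.inv()*Rt).as_rotvec()),'shift now-axes',R.inv().apply(T-p),'shift target-axes',Rt.inv().apply(T-p))
E
python3 -c "
from plan import *
rel([-.175,0,.2])"
```

```text
t 0.1 box TCP [-0.408  -0.5898  0.1987] w 0.087569506983571 F [ 0.6428  0.475  -0.3181] M [0.029  0.021  0.0239]
turn deg [-0.0221 -0.0833 16.5342] shift now-axes [ 0.4991  0.3912 -0.0006] shift target-axes [ 0.5898  0.233  -0.0013]
```

>>> step_arm:
  targets:
    - [[0,0,0],[0,0,8.27],-1]
    - [[0,0,0],[0,0,8.27],-1]
    - [[0.04,0.016,0],[0,0,0],-1]
    - [[0.045,0.018,0],[0,0,0],-1]
    - [[0.045,0.018,0],[0,0,0],-1]
    - [[0.045,0.018,0],[0,0,0],-1]
    - [[0.045,0.018,0],[0,0,0],-1]
    - [[0.045,0.018,0],[0,0,0],-1]
  grip_force: 20

```text
t: 0.9
eef_pos: [0.3433, -0.34, 0.1993]
ee_rot: [-3.141, -0.0, 1.696]
force: [2.3, -0.2, 1.1]
width: 0.0294
```

```bash
python3 -c "
from plan import *
rel([-.175,0,.2])"
```

```text
t 0.9 box TCP [-0.3018 -0.3234  0.1993] w 0.029425282047656737 F [ 2.2576 -0.2151  1.0883] M [ 0.0758 -0.2419  0.0043]
turn deg [-0.0099 -0.0113 -0.0209] shift now-axes [ 0.3234  0.1267 -0.0006] shift target-axes [ 0.3234  0.1268 -0.0007]
```

>>> step_arm:
  targets:
    - [[0.045,0.018,0],[0,0,0],-1]
    - [[0.045,0.018,0],[0,0,0],-1]
    - [[0.045,0.018,0],[0,0,0],-1]
    - [[0.045,0.018,0],[0,0,0],-1]
    - [[0.045,0.018,0],[0,0,0],-1]
    - [[0.045,0.018,0],[0,0,0],-1]
    - [[0.04,0.018,0],[0,0,0],-1]
    - [[0.013,0.001,0.02],[0,0,0],-1]

```text
t: 1.7
eef_pos: [0.432, -0.0018, 0.1814]
ee_rot: [3.137, -0.001, 1.699]
force: [0.2, -0.1, -0.4]
width: 0.0008
```

```bash
python3 -c "
from plan import *
rel([-.175,0,.085])"
```

```text
t 1.7 box TCP [-0.1716  0.0011  0.1814] w 0.0007635459810103483 F [ 0.1589 -0.1008 -0.442 ] M [-0.0662  0.0046 -0.029 ]
turn deg [ 0.2881 -0.0468  0.1998] shift now-axes [-0.0012 -0.0039  0.0963] shift target-axes [-0.0011 -0.0034  0.0964]
```

>>> step_arm:
  targets:
    - [[0,0,0.025],[0,0,0],-1]
    - [[0,0,0.025],[0,0,0],-1]
    - [[0,0,0.02],[0,0,0],-1]
    - [[0,0,0.015],[0,0,0],-1]
    - [[0,0,0.011],[0,0,0],-1]
    - [[0,0,0],[0,0,0],-1]
    - [[0,0,0],[0,0,0],-1]
    - [[0,0,0],[0,0,0],-1]

```text
t: 2.5
eef_pos: [0.4298, -0.0054, 0.0843]
ee_rot: [3.14, -0.0, 1.696]
force: [-1.0, -0.2, -0.5]
width: 0.0008
```

```bash
python3 -c "
from plan import *
rel([-.138,0,.085]); p,d=grab('scene','s1')
cv2.imwrite('pics/s1c.png',cv2.resize(p[130:330,180:440,::-1],None,fx=3,fy=3))"
```

```text
t 2.5 box TCP [-0.1742 -0.0021  0.0843] w 0.0007502835740900145 F [-0.9998 -0.2381 -0.5338] M [-0.0139 -0.0531  0.0005]
turn deg [ 0.0774 -0.0149  0.0046] shift now-axes [ 0.0021  0.0362 -0.0006] shift target-axes [ 0.0021  0.0362 -0.0007]
```

View pics/s1c.png

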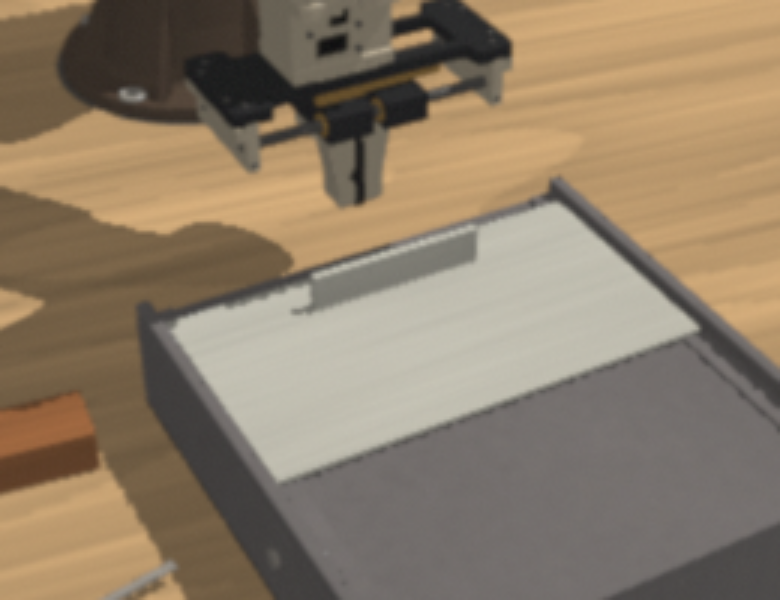

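>>> step_arm:
  targets:
    - [[0.002,0.018,0],[0,0,0],-1]
    - [[0,0.012,0],[0,0,0],-1]
    - [[0,0.01,0],[0,0,0],-1]
    - [[0,0.01,0],[0,0,0],-1]
    - [[0,0.01,0],[0,0,0],-1]
    - [[0,0.01,0],[0,0,0],-1]
    - [[0,0.01,0],[0,0,0],-1]
    - [[0,0.01,0],[0,0,0],-1]

```text
t: 3.35
eef_pos: [0.519, 0.0077, 0.0835]
ee_rot: [-3.141, 0.0, 1.696]
force: [0.3, 0.2, -0.3]
width: 0.0008
```

```bash
python3 -c "
from plan import *
rel([.02,0,.085]); p,d=grab('scene','s2')
cv2.imwrite('pics/s2c.png',cv2.resize(p[130:330,180:440,::-1],None,fx=3,fy=3))"
```

```text
t 3.35 box TCP [-0.0841 -0.0003  0.0835] w 0.0007945786095752088 F [ 0.2602  0.181  -0.3159] M [-0.0413 -0.0123 -0.0031]
turn deg [-0.0091  0.0024 -0.0048] shift now-axes [ 0.0003  0.1041 -0.0015] shift target-axes [ 0.0003  0.1041 -0.0015]
```

View pics/s2c.png

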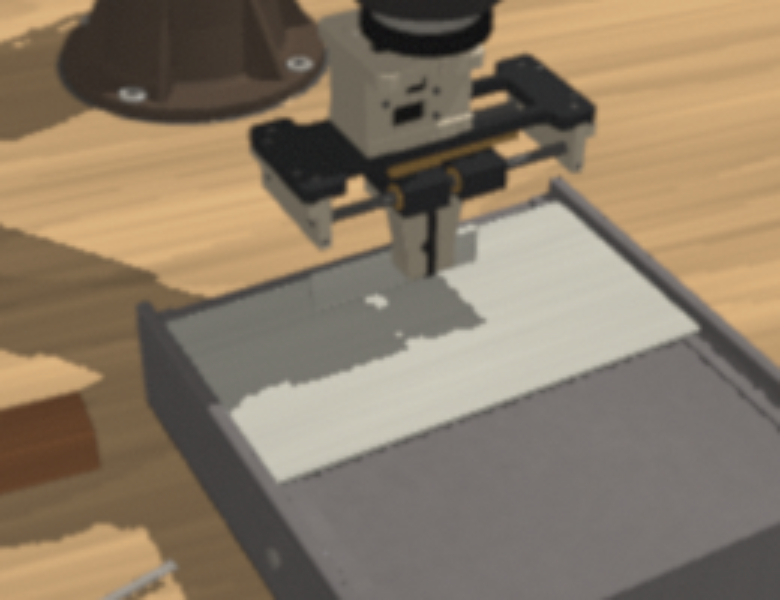

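The picture shows that the cover hasn't moved and the tips, at crop (430,275), look to be in front of the flange. No force was felt. I need to check where the fingertips really are.

```bash
python3 -c "
from plan import *
s=arm.get_state(); print(s['eef_pos'])
T=np.array(s['eef_pos'])
print('scene proj',proj('scene',[T,T+[0,0,.02],T+[0,0,-.0085]]), 'before', proj('scene',[[.4298,-.0054,.0843]]))
z=np.load('s2.npz');d=z['d']
uv=[(323,y) for y in range(196,232,3)]
print(np.c_[uv,dep('scene',uv,d)])
uv=[(336,y) for y in range(196,232,3)]
print(np.c_[uv,dep('scene',uv,d)])
z=np.load('s1.npz');d=z['d']
uv=[(298,y) for y in range(180,208,3)]
print(np.c_[uv,dep('scene',uv,d)])
uv=[(320,y) for y in range(196,226,3)]
print(np.c_[uv,dep('scene',uv,d)])
p,d=grab('top','t2');cv2.imwrite('pics/t2c.png',cv2.convertScaleAbs(cv2.resize(p[110:330,215:420,::-1],None,fx=2.7,fy=2.7),alpha=1.7))
"
```

```text
[0.5206 0.008  0.0836]
scene proj [[321.1811 231.6222]
 [321.3127 223.092 ]
 [321.1262 235.1856]] before [[297.9126 207.4003]]
[[323.     196.       0.5606  -0.0063   0.1919]
 [323.     199.       0.5612  -0.0065   0.1861]
 [323.     202.       0.5262   0.0084   0.1544]
 [323.     205.       0.5258   0.0086   0.1476]
 [323.     208.       0.5285   0.0076   0.143 ]
 [323.     211.       0.5284   0.0078   0.1362]
 [323.     214.       0.5294   0.0074   0.1303]
 [323.     217.       0.5271   0.0085   0.1218]
 [323.     220.       0.5253   0.0094   0.1135]
 [323.     223.       0.487    0.0257   0.0762]
 [323.     226.       0.4972   0.0215   0.0771]
 [323.     229.       0.5066   0.0176   0.0774]]
[[336.     196.       0.5555   0.0203   0.1825]
 [336.     199.       0.3133   0.1313  -0.0003]
 [336.     202.       0.3242   0.1265  -0.0007]
 [336.     205.       0.4747   0.0579   0.1031]
 [336.     208.       0.4801   0.0557   0.1   ]
 [336.     211.       0.4779   0.0569   0.0911]
 [336.     214.       0.4797   0.0563   0.0852]
 [336.     217.       0.4768   0.0579   0.0756]
 [336.     2
[... 442 characters left out ...]
 0.439   -0.0081   0.1202]
 [298.     198.       0.4382  -0.0079   0.1126]
 [298.     201.       0.2916   0.0444   0.0015]
 [298.     204.       0.306    0.0392   0.0035]
 [298.     207.       0.3171   0.0351   0.0032]]
[[320.     196.       0.2886   0.1008   0.0002]
 [320.     199.       0.3021   0.0953   0.0014]
 [320.     202.       0.3136   0.0906   0.0013]
 [320.     205.       0.3245   0.0862   0.0009]
 [320.     208.       0.4273   0.0437   0.0691]
 [320.     211.       0.4784   0.0226   0.1001]
 [320.     214.       0.4812   0.0215   0.0951]
 [320.     217.       0.4813   0.0215   0.088 ]
 [320.     220.       0.484    0.0205   0.0828]
 [320.     223.       0.4823   0.0213   0.0742]]
```

View pics/t2c.png

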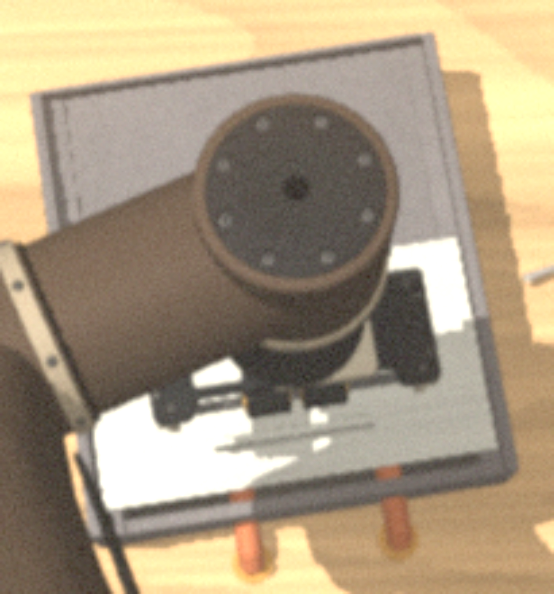

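The depth readings show the real fingertips end at z ≈ 0.109, while the state reports 0.084. So the tips sit about 25 mm higher than reported and passed over the flange, which is 101 mm high. The cover is untouched. I'll check the offset more carefully, sideways as well, then back off.

```bash
python3 -c "
from plan import *
from scipy.spatial.transform import Rotation as Ro
s=arm.get_state();T=np.array(s['eef_pos']);R=Ro.from_euler('xyz',s['ee_rot'])
for off in(0,-.02,-.025,-.03):
  print(off,proj('scene',T+R.apply([[-.0,.0095,off],[-.021,.0095,off],[.021,.0095,off]])).ravel())
p=np.load('s2.npz')['p'];cv2.imwrite('pics/s2f.png',cv2.resize(p[170:250,280:380,::-1],None,fx=7,fy=7,interpolation=cv2.INTER_NEAREST))
"
```

```text
0 [323.3604 234.086  313.5766 237.3312 332.9798 230.8955]
-0.02 [323.5201 225.536  313.6164 228.7474 333.2552 222.3796]
-0.025 [323.5607 223.3656 313.6266 226.5682 333.3251 220.2182]
-0.03 [323.6015 221.1819 313.6368 224.3753 333.3955 218.0436]
```

View pics/s2f.png

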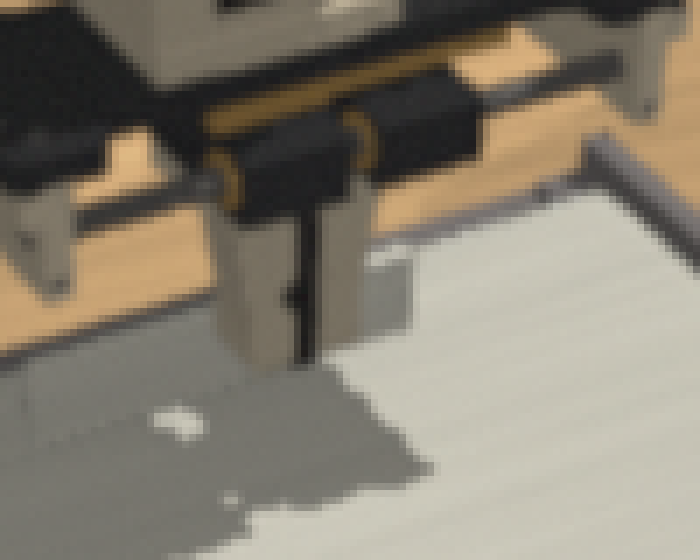

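>>> step_arm:
  targets:
    - [[0,0,-0.01],[0,0,0],-1]
    - [[0,-0.015,0],[0,0,0],-1]
    - [[0,-0.02,0],[0,0,0],-1]
    - [[0,-0.02,0],[0,0,0],-1]
    - [[0,-0.02,0],[0,0,0],-1]
    - [[0,-0.015,0],[0,0,0],-1]
    - [[0,0,0],[0,0,0],-1]
    - [[0,0,0],[0,0,0],-1]

```text
t: 4.25
eef_pos: [0.4294, -0.0033, 0.0943]
ee_rot: [3.14, -0.0, 1.697]
force: [0.3, 0.3, 0.8]
width: 0.0005
```

>>> step_arm:
  targets:
    - [[0,0,0.015],[0,0,0],-1]
    - [[0,0,0.012],[0,0,0],-1]
    - [[0,0,0.009],[0,0,0],-1]
    - [[0,0,0],[0,0,0],-1]
    - [[0,0.018,0],[0,0,0],-1]
    - [[0,0.01,0],[0,0,0],-1]
    - [[0,0,0],[0,0,0],-1]
    - [[0,0,0],[0,0,0],-1]

```text
t: 5.05
eef_pos: [0.4564, -0.0002, 0.0575]
ee_rot: [-3.141, 0.0, 1.695]
force: [-0.1, -0.2, 0.7]
width: 0.0002
```

```bash
python3 -c "
from plan import *
rel([.02,0,.058]); p,d=grab('scene','s3')
cv2.imwrite('pics/s3c.png',cv2.resize(p[130:330,180:440,::-1],None,fx=3,fy=3))"
```

```text
t 5.05 box TCP [-0.1472 -0.0003  0.0575] w 0.00015392555656270647 F [-0.1117 -0.1686  0.7442] M [0.0187 0.003  0.0075]
turn deg [-0.035   0.0008 -0.0309] shift now-axes [ 0.0004  0.1672 -0.0006] shift target-axes [ 0.0003  0.1672 -0.0005]
```

View pics/s3c.png

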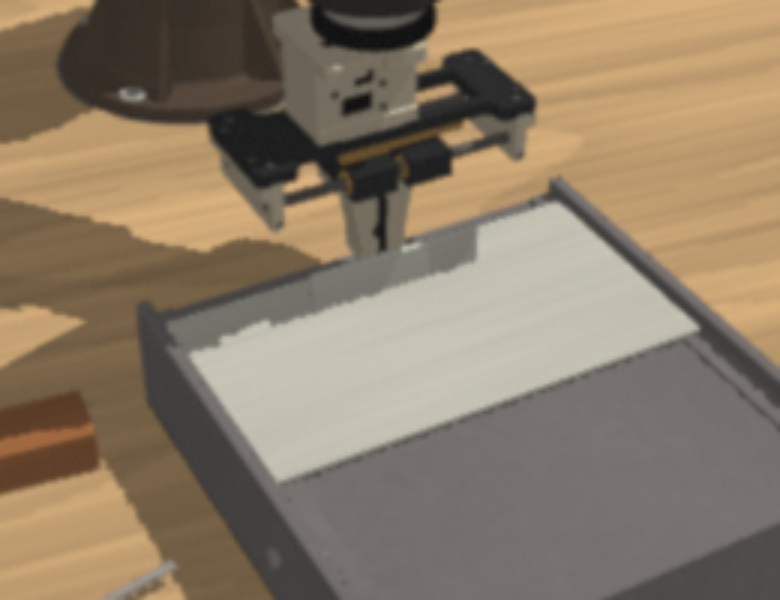

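The tips are now behind the flange, which hides them at crop (375,258). I'll push.

>>> step_arm:
  targets:
    - [[0,0.008,0],[0,0,0],-1]
    - [[0,0.008,0],[0,0,0],-1]
    - [[0,0.01,0],[0,0,0],-1]
    - [[0,0.01,0],[0,0,0],-1]
    - [[0,0.01,0],[0,0,0],-1]
    - [[0,0.01,0],[0,0,0],-1]
    - [[0,0.01,0],[0,0,0],-1]
    - [[0,0.01,0],[0,0,0],-1]

```text
t: 5.9
eef_pos: [0.533, 0.0095, 0.0574]
ee_rot: [-3.141, 0.0, 1.696]
force: [-3.9, 0.1, 1.8]
width: 0.0003
```

```bash
python3 -c "
from plan import *
rel([.02,0,.058]); p,d=grab('scene','s4')
cv2.imwrite('pics/s4c.png',cv2.resize(p[130:330,180:440,::-1],None,fx=3,fy=3))"
```

```text
t 5.9 box TCP [-0.07   -0.0003  0.0574] w 0.0003204782269325924 F [-3.8652  0.13    1.7721] M [-0.1611  1.1403 -0.0209]
turn deg [-0.0083  0.0011 -0.0062] shift now-axes [ 0.0003  0.09   -0.0006] shift target-axes [ 0.0003  0.09   -0.0006]
```

View pics/s4c.png

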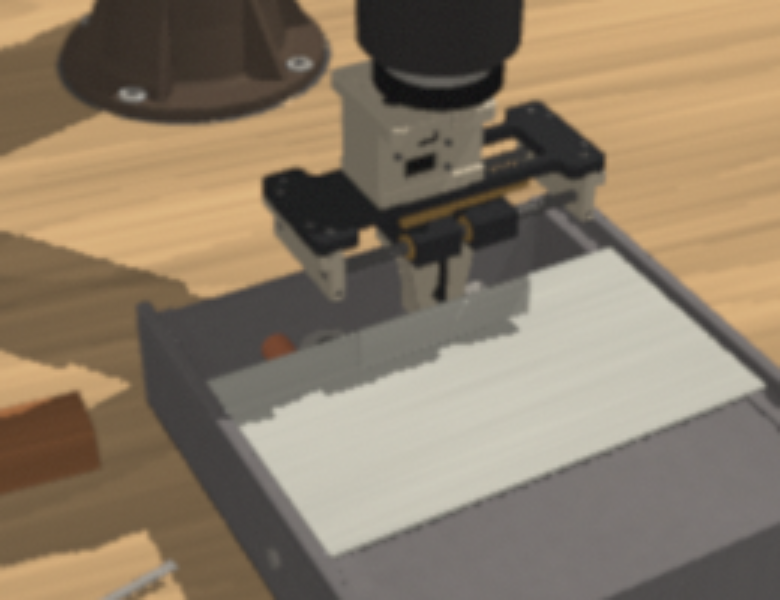

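The cover is sliding, and a round disc shows in the -y valve place at crop (325,340). I'll keep pushing.

>>> step_arm:
  targets:
    - [[0,0.011,0],[0,0,0],-1]
    - [[0,0.011,0],[0,0,0],-1]
    - [[0,0.011,0],[0,0,0],-1]
    - [[0,0.011,0],[0,0,0],-1]
    - [[0,0.011,0],[0,0,0],-1]
    - [[0,0.011,0],[0,0,0],-1]
    - [[0,0.01,0],[0,0,0],-1]
    - [[0,0.007,0],[0,0,0],-1]

```text
t: 6.75
eef_pos: [0.6154, 0.0199, 0.0575]
ee_rot: [-3.142, 0.0, 1.696]
force: [-3.0, 0.2, -0.3]
width: 0.0008
```

>>> step_arm:
  targets:
    - [[0,0.004,0],[0,0,0],-1]
    - [[0,0.004,0],[0,0,0],-1]
    - [[0,0.002,0],[0,0,0],-1]
    - [[0,0.001,0],[0,0,0],-1]
    - [[0,0,0],[0,0,0],-1]
    - [[0,0,0],[0,0,0],-1]
    - [[0,0,0],[0,0,0],-1]
    - [[0,0,0],[0,0,0],-1]

```text
t: 7.55
eef_pos: [0.6255, 0.0212, 0.0577]
ee_rot: [3.141, -0.0, 1.696]
force: [-1.1, -0.7, -0.4]
width: 0.0004
```

```bash
python3 -c "
from plan import *
rel([.025,0,.058]); p,d=grab('scene','s5')
cv2.imwrite('pics/s5c.png',cv2.resize(p[150:400,200:500,::-1],None,fx=2.6,fy=2.6))
p,d=grab('top','t5');cv2.imwrite('pics/t5c.png',cv2.convertScaleAbs(cv2.resize(p[110:330,215:420,::-1],None,fx=2.7,fy=2.7),alpha=1.7))"
```

```text
t 7.55 box TCP [ 0.0232 -0.0002  0.0577] w 0.0003967504468444001 F [-1.1417 -0.6954 -0.3937] M [-0.0287  0.3808 -0.0187]
turn deg [ 0.0255 -0.0061  0.0041] shift now-axes [ 0.0002  0.0018 -0.0003] shift target-axes [ 0.0002  0.0018 -0.0003]
```

View pics/s5c.png

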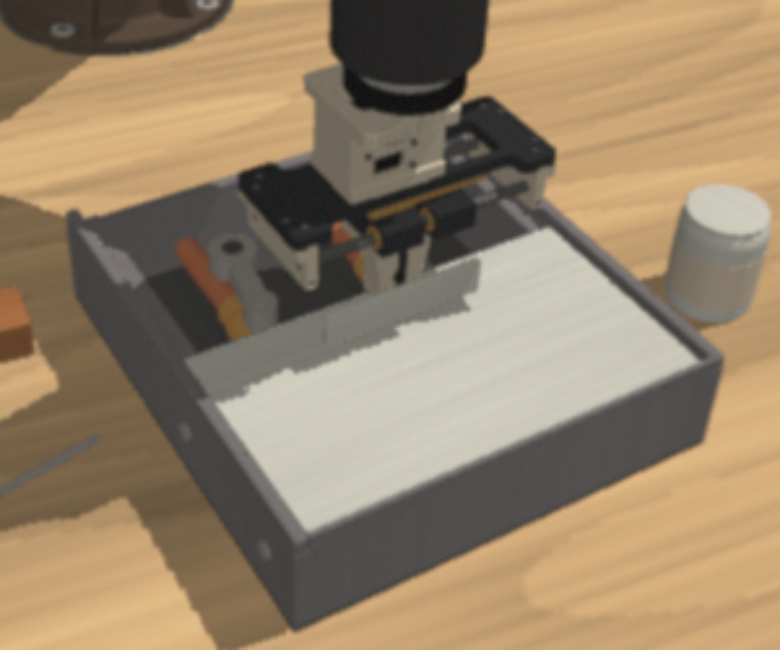

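View pics/t5c.png

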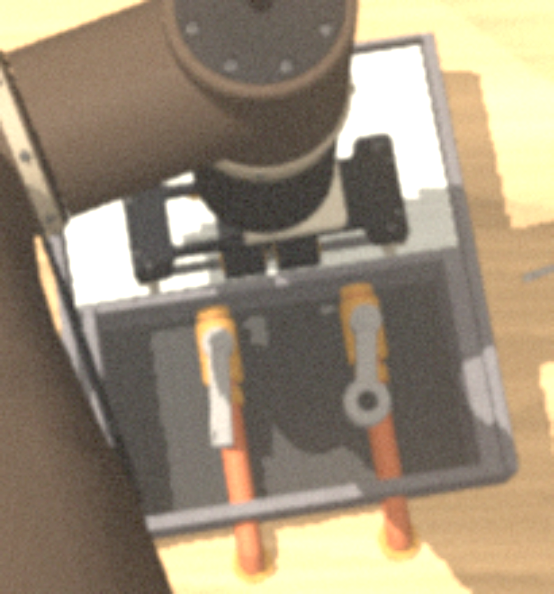

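The cover's far edge is nearly at the stop. The marked handle, with the ring disc, is the one at y = -70 (top crop disc at (367,400)). I'll push the last few millimetres to feel for the stop.

>>> step_arm:
  targets:
    - [[0,0.001,0],[0,0,0],-1]
    - [[0,0.001,0],[0,0,0],-1]
    - [[0,0.001,0],[0,0,0],-1]
    - [[0,0,0],[0,0,0],-1]
    - [[0,0,0],[0,0,0],-1]
    - [[0,0,0],[0,0,0],-1]
    - [[0,0,0],[0,0,0],-1]
    - [[0,0,0],[0,0,0],-1]

```text
t: 8.45
eef_pos: [0.6285, 0.0214, 0.0576]
ee_rot: [3.141, 0.0, 1.696]
force: [-1.3, -1.6, 1.5]
width: 0.0004
```

```bash
python3 -c "
from plan import *
rel([.025,0,.058])"
```

```text
t 8.45 box TCP [ 0.0262 -0.0003  0.0576] w 0.0004057765723433777 F [-1.3176 -1.573   1.5359] M [-0.4171  0.8533 -0.0299]
turn deg [0.0073 0.0051 0.0024] shift now-axes [ 0.0003 -0.0012 -0.0004] shift target-axes [ 0.0003 -0.0012 -0.0004]
```

>>> step_arm:
  targets:
    - [[0,0.001,0],[0,0,0],-1]
    - [[0,0.001,0],[0,0,0],-1]
    - [[0,0.001,0],[0,0,0],-1]
    - [[0,0,0],[0,0,0],-1]
    - [[0,0,0],[0,0,0],-1]
    - [[0,0,0],[0,0,0],-1]
    - [[0,0,0],[0,0,0],-1]
    - [[0,0,0],[0,0,0],-1]

```text
t: 9.25
eef_pos: [0.6291, 0.0216, 0.0572]
ee_rot: [-3.138, 0.0, 1.696]
force: [-10.0, 0.3, 6.4]
width: 0.0008
```

```bash
python3 -c "
from plan import *
rel([.025,0,.058])"
```

```text
t 9.25 box TCP [ 0.0269 -0.0003  0.0572] w 0.0007563062199564054 F [-9.9894  0.3191  6.4262] M [0.0006 3.4288 0.0274]
turn deg [-0.2234  0.0052 -0.0179] shift now-axes [ 0.0003 -0.0019 -0.0008] shift target-axes [ 0.0003 -0.0019 -0.0008]
```

The cover is hard against the stop, with the force up to 10 N. Before going down to the handle I'll measure the gripper's true geometry, tip against body, from the earlier depth image.

```bash
python3 -c "
from plan import *
for f,T in(('s1',[.4298,-.0054,.0843]),('s3',[.4564,-.0002,.0575])):
  z=np.load(f+'.npz');d=z['d'];v,u=np.mgrid[125:240,220:380];uv=np.c_[u.ravel(),v.ravel()]
  W=dep('scene',uv,d);D=W-T;c,s=np.cos(.1251),np.sin(.1251)
  L=np.c_[c*D[:,0]+s*D[:,1],-s*D[:,0]+c*D[:,1],D[:,2]]
  m=(abs(L[:,0])<.06)&(abs(L[:,1])<.12)&(L[:,2]>.005)&(d[v.ravel(),u.ravel()]>0)&(W[:,2]>.105)
  L=L[m]
  for a in np.arange(-.11,.12,.01):
    k=abs(L[:,1]-a)<.005
    if k.sum()>3: print(f,round(a,3),k.sum(),'minz rel TCP',np.sort(L[k,2])[:3],'x',L[k,0][np.argsort(L[k,2])[:3]])
"
```

```text
s1 -0.1 138 minz rel TCP [0.1176 0.1178 0.1185] x [-0.0236  0.0133  0.0184]
s1 -0.09 312 minz rel TCP [0.0938 0.094  0.0942] x [-0.0008  0.0363  0.0079]
s1 -0.08 184 minz rel TCP [0.0961 0.0975 0.0978] x [0.0379 0.0392 0.0373]
s1 -0.07 131 minz rel TCP [0.1051 0.1059 0.1061] x [0.0292 0.0273 0.0301]
s1 -0.06 127 minz rel TCP [0.0212 0.1045 0.1045] x [0.055  0.0288 0.0286]
s1 -0.05 498 minz rel TCP [0.1052 0.1057 0.1073] x [0.0292 0.0309 0.0301]
s1 -0.04 263 minz rel TCP [0.0907 0.0911 0.0941] x [ 0.01   -0.0103 -0.0089]
s1 -0.03 313 minz rel TCP [0.0877 0.0907 0.0909] x [-0.0113  0.0109  0.0129]
s1 -0.02 373 minz rel TCP [0.0306 0.0318 0.0318] x [-0.011  -0.0011 -0.0051]
s1 -0.01 373 minz rel TCP [0.0304 0.0308 0.0319] x [0.009  0.0076 0.01  ]
s1 -0.0 346 minz rel TCP [0.0274 0.0283 0.0293] x [0.0077 0.008  0.0089]
s1 0.01 323 minz rel TCP [0.0296 0.0305 0.0315] x [0.0076 0.008  0.0106]
s1 0.02 158 minz rel TCP [0.053  0.0583 0.0604] x [0.0089 0.0099 0.0096]
s1 0.03 100 minz rel TCP [0.0976 0.1007 0.1008] x [0.0358 0.039  0.0399]
s1 0.04 75 minz rel TCP [0.106  0.1064 0.1072] x [0.03
[... 1313 characters left out ...]
0481 0.0483 0.0487] x [0.0112 0.0105 0.0081]
s3 0.02 194 minz rel TCP [0.0521 0.0557 0.059 ] x [0.0072 0.0089 0.011 ]
s3 0.03 122 minz rel TCP [0.0995 0.1005 0.1008] x [0.0382 0.0374 0.0382]
s3 0.04 72 minz rel TCP [0.049  0.1039 0.1065] x [0.0292 0.0286 0.0313]
s3 0.05 103 minz rel TCP [0.105  0.1055 0.1059] x [0.0296 0.0291 0.03  ]
s3 0.06 105 minz rel TCP [0.0475 0.1054 0.1062] x [0.0296 0.0298 0.0318]
s3 0.07 193 minz rel TCP [0.1059 0.1061 0.1061] x [0.0315 0.0308 0.0291]
s3 0.08 284 minz rel TCP [0.0941 0.0944 0.0948] x [0.0223 0.0187 0.0371]
s3 0.09 137 minz rel TCP [0.0964 0.0982 0.1031] x [0.038  0.0374 0.0379]
s3 0.1 4 minz rel TCP [0.1278 0.1356 0.1356] x [ 0.0353 -0.0327  0.0083]
```

>>> step_arm:
  targets:
    - [[0,-0.005,0],[0,0,0],-1]
    - [[0,-0.015,0],[0,0,0],-1]
    - [[0,-0.015,0],[0,0,0],-1]
    - [[0,0,-0.02],[0,0,0],-1]
    - [[0,0,-0.03],[0,0,0],-1]
    - [[0,0,-0.03],[0,0,0],-1]
    - [[0,0,-0.03],[0,0,0],-1]
    - [[0,0,0],[0,0,0],-1]

```text
t: 10.05
eef_pos: [0.6002, 0.0183, 0.1726]
ee_rot: [3.132, -0.001, 1.697]
force: [0.2, -0.0, 0.1]
width: 0.0004
```

The body sits 66 mm above the tips, as specified. So the whole reported height is low by about 28 mm, and true tip z ≈ reported + 0.028. Now I'll get the handle angles from the earlier top view.

```bash
python3 -c "
from plan import *
uv=np.array([[367,400],[366,318],[218,340],[222,446]])/2.7+[215,110]
W=atz('top',uv,[.06,.062,.062,.06]);c,s=np.cos(.1251),np.sin(.1251);D=W-[.6024,.0185,0]
print(np.c_[c*D[:,0]+s*D[:,1],-s*D[:,0]+c*D[:,1]])
rel([-.131,-.097,.17],np.pi/4)
# overlay
p=np.load('t5.npz')['p'];c0=cv2.convertScaleAbs(cv2.resize(p[200:330,240:420,::-1],None,fx=4.2,fy=4.2,interpolation=cv2.INTER_CUBIC),alpha=1.7)
for th in(0,.25):
  P=[[-.04-.064*np.cos(th),-.07+.064*np.sin(th),.06],[-.04,-.07,.06],[-.04,.045,.06],[-.04-.08*np.cos(th),.045+.08*np.sin(th),.06]]
  u=((proj('top',bw(BOX,P))-[240,200])*4.2).astype(int)
  cv2.line(c0,u[0].tolist(),u[1].tolist(),(0,0,255));cv2.line(c0,u[2].tolist(),u[3].tolist(),(0,255,0))
cv2.imwrite('pics/t5d.png',c0)
"
```

```text
[[-0.1006 -0.0589]
 [-0.0381 -0.0691]
 [-0.0369  0.0453]
 [-0.1177  0.0549]]
t 10.05 box TCP [-0.0022  0.0001  0.1726] w 0.0003826601681723393 F [ 0.1913 -0.0271  0.0914] M [ 0.0584 -0.0515  0.0205]
turn deg [  0.54     0.1808 -44.9469] shift now-axes [-0.0969 -0.1289  0.0013] shift target-axes [ 0.0224 -0.1597  0.0026]
```

View pics/t5d.png

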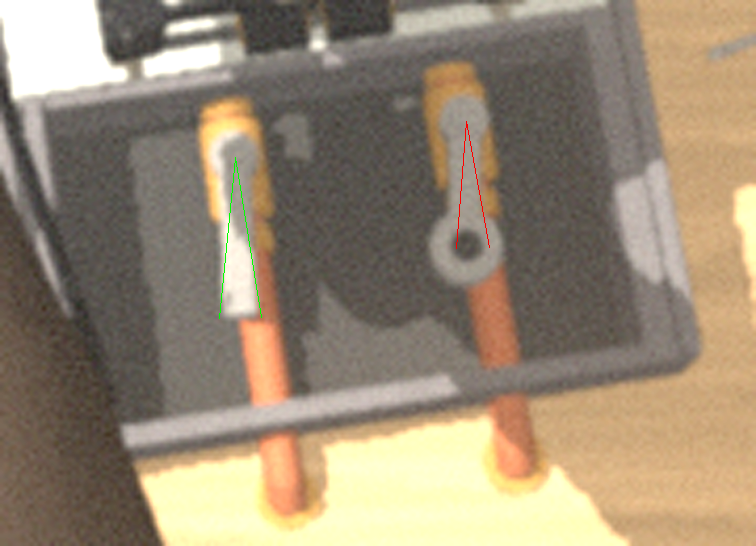

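Marked handle θ ≈ 0.16, plain ≈ 0.12, and the pivots are within 2 mm of the model. Next I'll turn the tool 45° and go above the gap on the -x/-y side of the disc.

>>> step_arm:
  targets:
    - [[0,0,0],[0,0,-7.5],-1]
    - [[0,0,0],[0,0,-7.5],-1]
    - [[0,0,0],[0,0,-7.5],-1]
    - [[0,0,0],[0,0,-7.5],-1]
    - [[0,0,0],[0,0,-7.5],-1]
    - [[0,0,0],[0,0,-7.5],-1]
    - [[0.005,-0.04,0],[0,0,0],-1]
    - [[0.006,-0.04,0],[0,0,0],-1]

```text
t: 10.85
eef_pos: [0.539, -0.0389, 0.1666]
ee_rot: [3.141, 0.0, 2.483]
force: [0.4, -0.0, -0.2]
width: 0.0003
```

>>> step_arm:
  targets:
    - [[0.006,-0.04,0],[0,0,0],-1]
    - [[0.005,-0.03,0],[0,0,0],-1]
    - [[0,-0.01,0],[0,0,0],-1]
    - [[0,0,0],[0,0,0],-1]
    - [[0,0,0.03],[0,0,0],-1]
    - [[0,0,0.03],[0,0,0],-1]
    - [[0,0,0],[0,0,0],-1]
    - [[0,0,0],[0,0,0],-1]

```text
t: 11.65
eef_pos: [0.4819, -0.095, 0.1077]
ee_rot: [-3.141, -0.0, 2.482]
force: [-0.4, -0.3, 0.7]
width: 0.0007
```

```bash
python3 -c "
from plan import *
rel([-.131,-.097,.021],np.pi/4)
p,d=grab('scene','s6')
cv2.imwrite('pics/s6c.png',cv2.resize(p[130:330,180:440,::-1],None,fx=3,fy=3))"
```

```text
t 11.65 box TCP [-0.1337 -0.0976  0.1077] w 0.0006546858939441888 F [-0.3669 -0.3126  0.7431] M [0.0235 0.0306 0.0237]
turn deg [-0.0583 -0.0108  0.0526] shift now-axes [-0.0015  0.0024  0.0867] shift target-axes [-0.0015  0.0023  0.0867]
```

View pics/s6c.png

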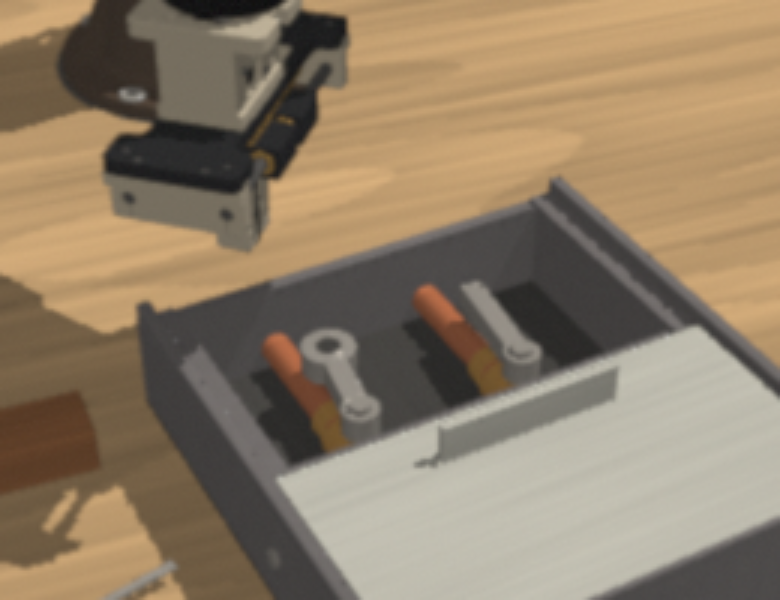

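The view is clear: disc at crop (328,345), plain handle at crop (470,288) to (520,350), and fingertips at about crop (240,247). I'll measure these.

```bash
cat > meas.py <<'E'
from plan import *
def tobox(W):
    c,s=np.cos(BOX[2]),np.sin(BOX[2]);D=W-[BOX[0],BOX[1],0];return np.c_[c*D[:,0]+s*D[:,1],-s*D[:,0]+c*D[:,1],W[:,2]]
E
python3 -c "
from meas import *
uv=np.array([[328,345],[360,403],[472,290],[522,347]])/3+[180,130]
print(tobox(atz('scene',uv,.060)))
z=np.load('s6.npz');d=z['d']
v,u=np.mgrid[180:216,215:285];uv=np.c_[u.ravel(),v.ravel()]
W=dep('scene',uv,d);L=tobox(W);m=(W[:,2]>.12)&(d[v.ravel(),u.ravel()]>0)&(W[:,2]<.19);L=L[m];u2=uv[m]
k=np.argsort(L[:,2])[:25];print(np.c_[u2[k],L[k]])
cv2.imwrite('pics/s6f.png',cv2.resize(z['p'][170:270,210:310,::-1],None,fx=6,fy=6,interpolation=cv2.INTER_NEAREST))
"
```

```text
[[-0.1016 -0.0585  0.06  ]
 [-0.0418 -0.0669  0.06  ]
 [-0.1085  0.0518  0.06  ]
 [-0.0411  0.0486  0.06  ]]
[[265.     211.      -0.1254  -0.094    0.1358]
 [266.     209.      -0.1299  -0.0899   0.1361]
 [253.     212.      -0.131   -0.1151   0.1371]
 [257.     212.      -0.1263  -0.1092   0.1381]
 [259.     213.      -0.1216  -0.1074   0.1381]
 [254.     212.      -0.1287  -0.1141   0.1382]
 [263.     213.      -0.1175  -0.1014   0.1387]
 [260.     213.      -0.1198  -0.1062   0.1388]
 [261.     213.      -0.119   -0.1046   0.1388]
 [252.     211.      -0.1323  -0.1163   0.1389]
 [255.     212.      -0.1267  -0.1129   0.139 ]
 [253.     211.      -0.1313  -0.1148   0.1391]
 [259.     212.      -0.1223  -0.107    0.1398]
 [256.     212.      -0.1248  -0.1117   0.1398]
 [262.     213.      -0.1166  -0.1036   0.14  ]
 [264.     212.      -0.1176  -0.0993   0.1401]
 [254.     211.      -0.1289  -0.1138   0.1402]
 [265.     210.      -0.1222  -0.0952   0.1403]
 [266.     207.      -0.1299  -0.0896   0.1404]
 [256.     211.      -0.1268  -0.1108   0.1405]
 [266.     208.      -0.1269  -0.091    0.1405]
 [258.     212.      -0.1218  -0.1091   0.1408]
 [269.     204.      -0.1353  -0.0811   0.1411]
 [267.     207.      -0.1276  -0.0887   0.1416]
 [252.     210.      -0.1316  -0.1164   0.1416]]
```

View pics/s6f.png

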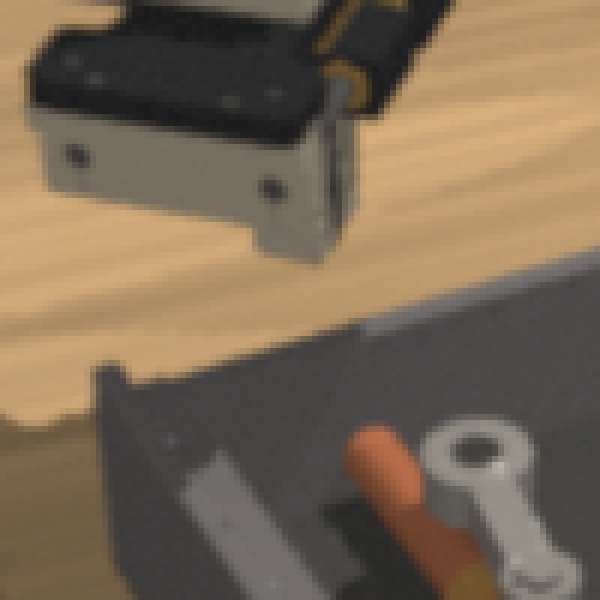

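The offset is confirmed at 0.028–0.029 and the disc is at about (-0.102, -0.059) in the box frame. I'll go down in the gap to a real tip height of about 48 mm.

>>> step_arm:
  targets:
    - [[-0.001,0.005,0],[0,0,0],-1]
    - [[0,0,0.025],[0,0,0],-1]
    - [[0,0,0.025],[0,0,0],-1]
    - [[0,0,0.02],[0,0,0],-1]
    - [[0,0,0.012],[0,0,0],-1]
    - [[0,0,0.006],[0,0,0],-1]
    - [[0,0,0],[0,0,0],-1]
    - [[0,0,0],[0,0,0],-1]

```text
t: 12.5
eef_pos: [0.4859, -0.0918, 0.0205]
ee_rot: [3.141, 0.001, 2.482]
force: [-0.3, -0.4, 0.8]
width: 0.0006
```

```bash
python3 -c "
from meas import *
rel([-.1225,-.078,.0195],np.pi/4)
p,d=grab('scene','s7')
cv2.imwrite('pics/s7c.png',cv2.resize(p[170:320,200:400,::-1],None,fx=4,fy=4))
z=d;v,u=np.mgrid[200:260,215:300];uv=np.c_[u.ravel(),v.ravel()]
"
```

```text
t 12.5 box TCP [-0.1294 -0.0949  0.0205] w 0.0006001932764690842 F [-0.3275 -0.3606  0.789 ] M [0.0811 0.0334 0.0156]
turn deg [0.0545 0.0622 0.0217] shift now-axes [0.0071 0.0168 0.001 ] shift target-axes [0.0071 0.0168 0.001 ]
```

View pics/s7c.png

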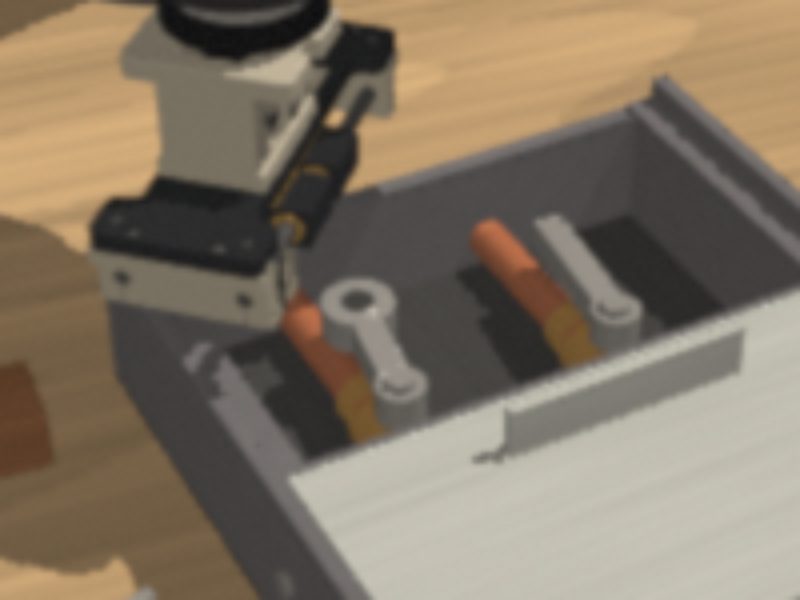

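```bash
python3 -c "
import numpy as np
np.set_printoptions(precision=4,suppress=True)
th=np.radians(np.r_[10,np.linspace(10,90,17)[1:]]);ph=np.radians(45*(1-(np.degrees(th)-10)/80))
lat=-.006*(np.degrees(th)-10)/80
C=[]
for t,p,l in zip(th,ph,lat):
  d=np.array([-.041-.064*np.cos(t),-.07+.064*np.sin(t)]);n=np.array([np.cos(p),np.sin(p)]);x=np.array([-np.sin(p),np.cos(p)])
  C.append(d-.0275*n+l*x)
C=np.array(C);print(C[[0,4,8,12,16]])
for i in range(16):
  # row: shift along axes as they stand then turn
  n=np.array([np.cos(ph[i]),np.sin(ph[i])]);x=np.array([-np.sin(ph[i]),np.cos(ph[i])]);D=C[i+1]-C[i]
  print(i,round(D@x,4),round(D@n,4),np.degrees(ph[i]-ph[i+1]))
"
```

```text
[[-0.1235 -0.0783]
 [-0.1185 -0.0545]
 [-0.1064 -0.0343]
 [-0.089  -0.0196]
 [-0.0685 -0.012 ]]
0 0.004 0.0047 2.812499999999997
1 0.0038 0.0048 2.812500000000003
2 0.0036 0.0049 2.812499999999997
3 0.0034 0.005 2.812500000000003
4 0.0032 0.0051 2.812499999999997
5 0.003 0.0051 2.812500000000003
6 0.0028 0.0052 2.8125
7 0.0026 0.0052 2.8125
8 0.0024 0.0053 2.8125
9 0.0022 0.0053 2.812499999999997
10 0.002 0.0053 2.812500000000003
11 0.0018 0.0053 2.8125
12 0.0016 0.0053 2.8125
13 0.0014 0.0053 2.8125
14 0.0012 0.0053 2.8125
15 0.001 0.0053 2.8125
```

>>> step_arm:
  targets:
    - [[0,0,0.002],[0,0,0],-1]
    - [[0.007,0.004,0],[0,0,0],-1]
    - [[0,0.004,0],[0,0,0],-1]
    - [[0,0.004,0],[0,0,0],-1]
    - [[0,0.003,0],[0,0,0],-1]
    - [[0,0,0],[0,0,0],-1]
    - [[0,0,0],[0,0,0],-1]
    - [[0,0,0],[0,0,0],-1]

```text
t: 13.35
eef_pos: [0.4885, -0.076, 0.0175]
ee_rot: [-3.141, -0.0, 2.481]
force: [-0.2, -0.3, -0.1]
width: 0.0003
```

```bash
python3 -c "
from meas import *
rel([-.1235,-.078,.0185],np.pi/4)"
```

```text
t 13.35 box TCP [-0.1248 -0.0795  0.0175] w 0.00032956667954908345 F [-0.1594 -0.3134 -0.0803] M [-0.038   0.0433  0.0467]
turn deg [-0.0112 -0.0092 -0.0046] shift now-axes [ 0.0002  0.002  -0.001 ] shift target-axes [ 0.0002  0.002  -0.001 ]
```

>>> step_arm:
  targets:
    - [[0.004,0.0065,0],[0,0,2.8],-1]
    - [[0.0038,0.005,0],[0,0,2.8],-1]
    - [[0.0036,0.005,0],[0,0,2.8],-1]
    - [[0.0034,0.005,0],[0,0,2.8],-1]
    - [[0.0032,0.005,0],[0,0,2.8],-1]
    - [[0.003,0.005,0],[0,0,2.8],-1]
    - [[0.0028,0.005,0],[0,0,2.8],-1]
    - [[0.0026,0.005,0],[0,0,2.8],-1]

```text
t: 14.15
eef_pos: [0.4975, -0.0296, 0.0164]
ee_rot: [-3.136, -0.002, 2.087]
force: [-5.1, -0.4, -0.2]
width: 0.0004
```

```bash
python3 -c "
from meas import *
rel([-.1064,-.0343,.0185],np.pi/8)
p,d=grab('scene','s8')
cv2.imwrite('pics/s8c.png',cv2.resize(p[170:320,200:400,::-1],None,fx=4,fy=4))
"
```

```text
t 14.15 box TCP [-0.1101 -0.0347  0.0164] w 0.00039892022561373303 F [-5.0793 -0.3782 -0.1781] M [-0.1641  1.9114  0.0003]
turn deg [-0.3263 -0.1077 -0.0891] shift now-axes [-0.0011  0.0035 -0.0021] shift target-axes [-0.0011  0.0036 -0.0021]
```

View pics/s8c.png

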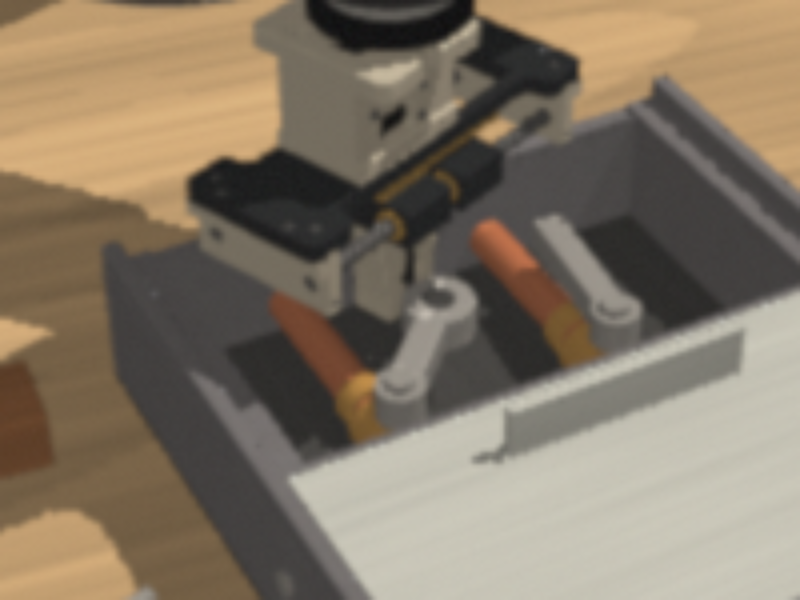

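The handle has turned to about 50° and the plain one is untouched. I'll continue along the arc.

>>> step_arm:
  targets:
    - [[0.002,0.006,-0.001],[0,0,2.8],-1]
    - [[0.002,0.0055,0],[0,0,2.8],-1]
    - [[0.002,0.0055,0],[0,0,2.8],-1]
    - [[0.0015,0.0055,0],[0,0,2.8],-1]
    - [[0.0015,0.0055,0],[0,0,2.8],-1]
    - [[0.001,0.0055,0],[0,0,2.8],-1]
    - [[0.001,0.0055,0],[0,0,2.8],-1]
    - [[0.001,0.0055,0],[0,0,2.8],-1]

```text
t: 15.0
eef_pos: [0.5367, -0.0027, 0.018]
ee_rot: [-3.139, -0.0, 1.698]
force: [-3.5, 2.7, -0.3]
width: 0.0005
```

```bash
python3 -c "
from meas import *
rel([-.0685,-.012,.0185],0)
p,d=grab('scene','s9')
cv2.imwrite('pics/s9c.png',cv2.resize(p[170:320,200:400,::-1],None,fx=4,fy=4))
"
```

```text
t 15.0 box TCP [-0.0679 -0.0129  0.018 ] w 0.0004780138598781976 F [-3.4708  2.6588 -0.2911] M [ 0.7576  1.3147 -0.0162]
turn deg [-0.1445 -0.0081  0.1001] shift now-axes [ 0.0009 -0.0006 -0.0005] shift target-axes [ 0.0009 -0.0006 -0.0005]
```

View pics/s9c.png

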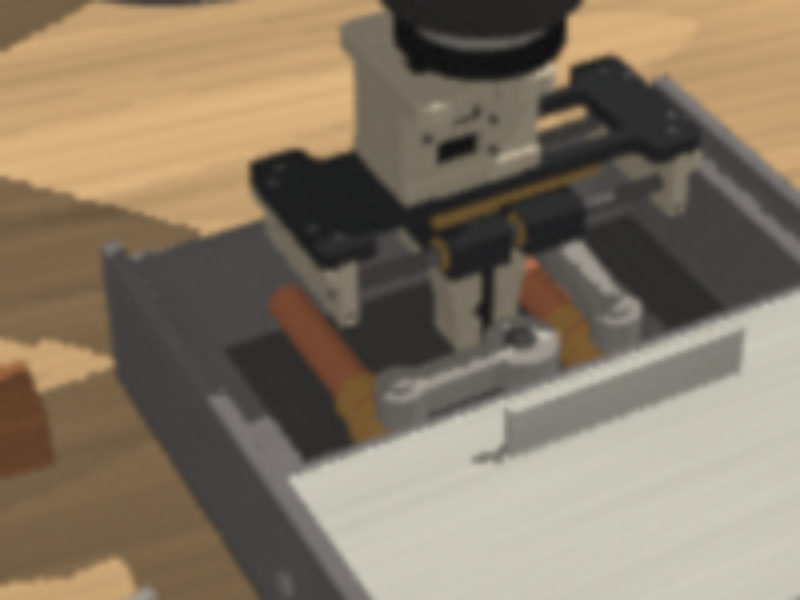

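Nearly shut. I'll creep on until I feel the stop.

>>> step_arm:
  targets:
    - [[0,0.001,0],[0,0,0],-1]
    - [[0,0.001,0],[0,0,0],-1]
    - [[0,0,0],[0,0,0],-1]
    - [[0,0,0],[0,0,0],-1]
    - [[0,0,0],[0,0,0],-1]
    - [[0,0,0],[0,0,0],-1]
    - [[0,0,0],[0,0,0],-1]
    - [[0,0,0],[0,0,0],-1]

```text
t: 15.85
eef_pos: [0.5384, -0.0026, 0.0181]
ee_rot: [-3.139, -0.0, 1.701]
force: [-4.5, 2.2, -1.0]
width: 0.0007
```

>>> step_arm:
  targets:
    - [[0,0.001,0],[0,0,0],-1]
    - [[0,0.001,0],[0,0,0],-1]
    - [[0,0,0],[0,0,0],-1]
    - [[0,0,0],[0,0,0],-1]
    - [[0,0,0],[0,0,0],-1]
    - [[0,0,0],[0,0,0],-1]
    - [[0,0,0],[0,0,0],-1]
    - [[0,0,0],[0,0,0],-1]

```text
t: 16.65
eef_pos: [0.5385, -0.0026, 0.018]
ee_rot: [-3.136, -0.0, 1.7]
force: [-10.8, 4.0, 4.9]
width: 0.0004
```

```bash
python3 -c "
from meas import *
rel([-.0685,-.012,.0185],0)
p,d=grab('scene','s10')
cv2.imwrite('pics/s10c.png',cv2.resize(p[170:320,200:400,::-1],None,fx=4,fy=4))
"
```

```text
t 16.65 box TCP [-0.066 -0.013  0.018] w 0.00044538675917901315 F [-10.8079   4.0356   4.8781] M [1.4473 3.9984 0.1839]
turn deg [-0.3072  0.0001  0.2449] shift now-axes [ 0.001  -0.0025 -0.0005] shift target-axes [ 0.001  -0.0025 -0.0005]
```

View pics/s10c.png

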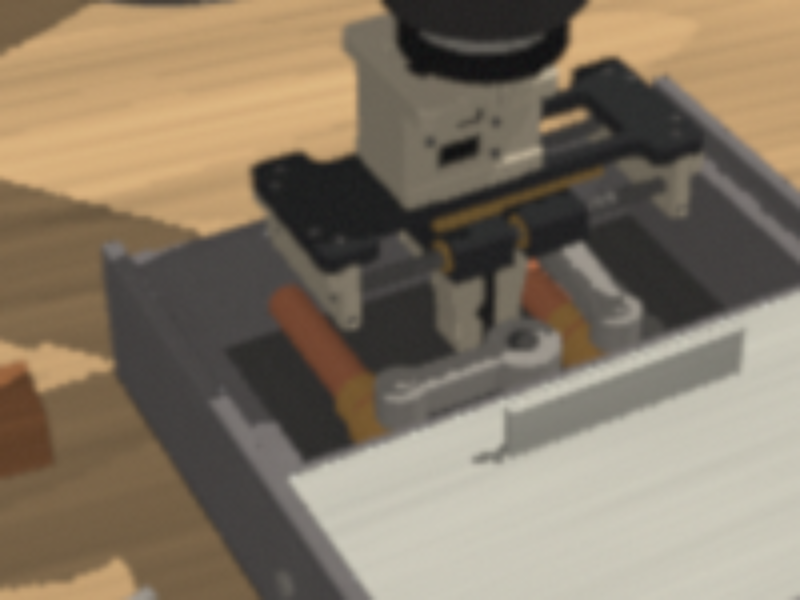

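The stop is felt: 11 N and no further motion. I'll back straight off, then go up and clear of the well.

>>> step_arm:
  targets:
    - [[0,-0.004,0],[0,0,0],-1]
    - [[-0.003,-0.01,0],[0,0,0],-1]
    - [[-0.003,-0.01,0],[0,0,0],-1]
    - [[0,0,0],[0,0,0],-1]
    - [[0,0,-0.03],[0,0,0],-1]
    - [[0,0,-0.05],[0,0,0],-1]
    - [[0,0,-0.05],[0,0,0],-1]
    - [[0,0,-0.02],[0,0,0],-1]

```text
t: 17.5
eef_pos: [0.5216, -0.0109, 0.174]
ee_rot: [3.134, -0.0, 1.7]
force: [0.8, -0.6, 0.0]
width: 0.0005
```

>>> step_arm:
  targets:
    - [[-0.04,-0.01,0],[0,0,0],-1]
    - [[-0.05,-0.015,0],[0,0,0],-1]
    - [[-0.05,-0.015,0],[0,0,0],-1]
    - [[-0.05,-0.015,0],[0,0,0],-1]
    - [[-0.05,-0.01,0],[0,0,0],-1]
    - [[-0.04,0,0],[0,0,0],-1]
    - [[0,0,0],[0,0,0],-1]
    - [[0,0,0],[0,0,0],-1]

```text
t: 18.3
eef_pos: [0.4912, -0.2907, 0.1682]
ee_rot: [-3.141, -0.0, 1.697]
force: [0.3, -0.6, -0.2]
width: 0.0003
```

```bash
python3 -c "
from meas import *
rel([-.0685,-.012,.0185],0)
p,d=grab('scene','s11')
cv2.imwrite('pics/s11c.png',cv2.resize(p[170:400,200:500,::-1],None,fx=2.6,fy=2.6))
p,d=grab('top','t11');cv2.imwrite('pics/t11.png',p[:,:,::-1]);cv2.imwrite('pics/t11c.png',cv2.convertScaleAbs(cv2.resize(p[110:330,215:420,::-1],None,fx=2.7,fy=2.7),alpha=1.7))
"
```

```text
t 18.3 box TCP [-0.1489 -0.2929  0.1682] w 0.0003244251967400573 F [ 0.3156 -0.5948 -0.2375] M [ 0.0292 -0.0143  0.0166]
turn deg [-0.0194 -0.0075  0.0635] shift now-axes [0.2808 0.0808 0.1497] shift target-axes [0.2809 0.0804 0.1497]
```

View pics/s11c.png

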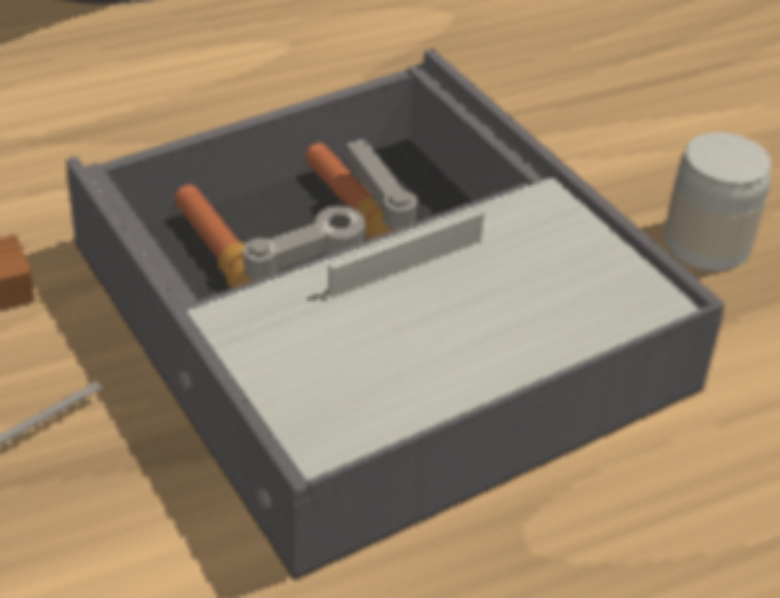

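View pics/t11c.png

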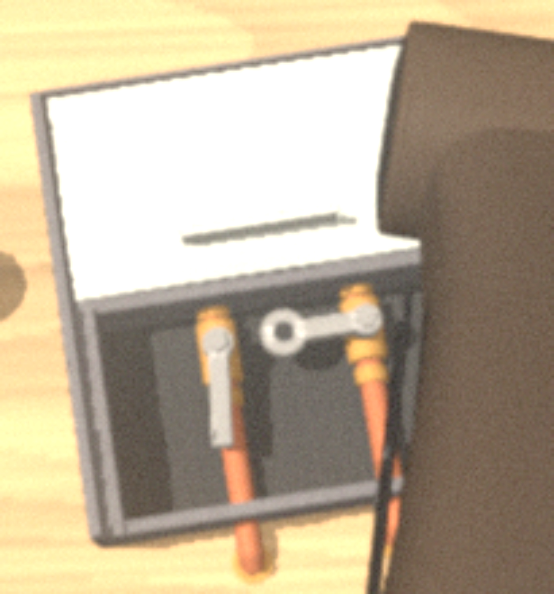

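```bash
python3 -c "
from meas import *
uv=np.array([[341,222],[260,248],[358,145],[402,202]])/2.6+[200,170]
S=tobox(atz('scene',uv,.060))
uv=np.array([[283,332],[370,318],[222,446],[217,340]])/2.7+[215,110]
T=tobox(atz('top',uv,.060))
for A in(S,T): print(A, 'marked th',np.arctan2(A[0,1]-A[1,1],A[1,0]-A[0,0]),'vs nominal pivot',np.arctan2(A[0,1]+.07,-.04-A[0,0]),'plain',np.arctan2(A[2,1]-A[3,1],A[3,0]-A[2,0]))
uv=np.array([[183,239],[352,218]])/2.7+[215,110];print('flange top',tobox(atz('top',uv,.101)))
"
```

```text
[[-0.0368 -0.0042  0.06  ]
 [-0.0392 -0.0682  0.06  ]
 [-0.1107  0.0539  0.06  ]
 [-0.0353  0.0464  0.06  ]] marked th 1.6088707665105286 vs nominal pivot 1.6192707048389197 plain 0.09970244480629148
[[-0.0382 -0.0048  0.06  ]
 [-0.0381 -0.0723  0.06  ]
 [-0.1177  0.0549  0.06  ]
 [-0.0363  0.046   0.06  ]] marked th 1.5687351194862376 vs nominal pivot 1.5977888447695696 plain 0.10821298454771898
flange top [[ 0.035   0.0593  0.101 ]
 [ 0.0308 -0.0683  0.101 ]]
```

View pics/s11.png

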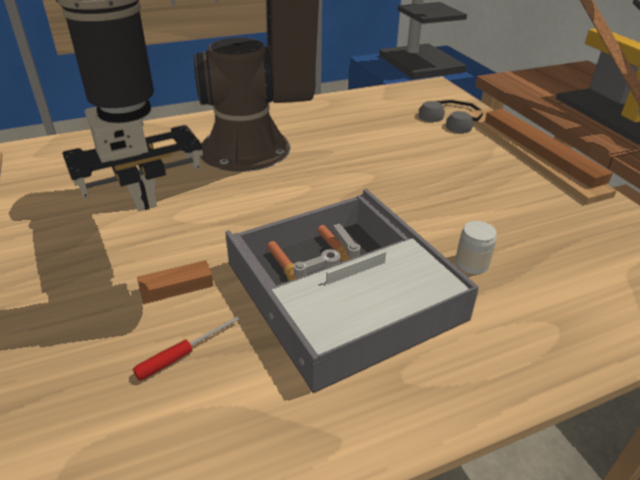

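The full view shows the cover at the stop, the marked handle across its pipe with the disc at (331,256), and the plain handle unchanged. The tin, offcut and screwdriver are at the same pixels as at the start, and the arm is clear. I'm handing in.

```bash
python3 -c "
from h import *
print(ticket.job_done())"
```

```text
the job is handed in; nothing more can be done
None
```

The cover is pushed back to its end stop, the marked valve handle is shut against its stop, and the job is handed in at about 18.4 s of the 51 s. No verdict was reported.

- **Cover:** I pushed it by its flange until the force rose to 10 N. In the pictures its flange is about 33–35 mm past the box centre, which puts the cover's centre at roughly +0.085 m, lying flat.
- **Marked handle:** it was in the -y place. I pushed its disc round with the fingertips until it stopped at about 11 N. The two cameras give angles of 1.57 and 1.61 rad.
- **Plain handle and bystanders:** the plain handle still reads about 0.10–0.11 rad, against about 0.12 rad before, and its tip is at the same pixel in the top view. The tin, offcut and screwdriver look unmoved against the first pictures, judged by eye rather than measured.
- **Arm:** it stands clear beside the box, and the force reading is about zero.

One check disagreed. The reported tool height was about 28 mm lower than the real fingertips. My first push therefore passed over the flange without touching anything. I measured the offset from the depth images, corrected for it, and pushed again.

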